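# Match the flap's hinge leaf to the display case and hold it for the pin

## Task

The solder spool stands in the way in front of the little display case: first stand it upright on the round cork mat and let go of it. Then lift the loose plywood flap by its pull bar and bring its hinge leaf to the one on the case, so that the knuckles interleave and their holes line up well enough for the loose hinge pin to slide straight through, and hold the flap there, level and still, clear of the bench: finish while holding it. Leave the pin, the screwdriver and the bottle alone.

Things in the scene. Friction and masses are not known exactly. Their poses are not given: they have to be found in the camera images.
- case: Small wooden display case fixed to the bench, left or right of the mat, yaw within 0.3. Front rail (jamb): block 40 (x) x 130 (y) x 48 (z) mm; origin on the bench under the rail's middle, z up. The flap belongs at its front, -x; behind (to x = 110 mm) is a tray 30 mm high. A 4 mm steel hinge leaf on the rail has three knuckles standing out in front.
- case_bore (a point): Middle of the case's hinge axis, at x -31.5, z 50 mm of the case; axes as the case: y along the hole, x to the rail. Its 3 knuckles are rings, outer 18, hole 10 mm in diameter, 14 mm long, centred at y = -36, 0, 36 mm: two gaps of 22 mm. The rail's face is 11.5 mm behind the axis: a fitted flap knuckle is 2.5 mm short of touching it.
- flap: Loose plywood flap, board 80 (x) x 110 (y) x 10 (z) mm, 0.13 to 0.25 kg, flat on the bench; origin at the centre of its underside, z up. Wooden pull bar on it: 14 mm thick (x), 60 long (y), centred at x = -15, y = 0, from z = 10 up to 44 mm. At the +x edge a steel hinge leaf with two knuckles. Fitted: +x edge to the case, axes parallel to the case's, underside 38 mm above the bench.
- flap_bore (a point): Middle of the flap's hinge axis (x 51.5, y 0, z 12 mm of the flap; axes as the flap, y along the hole), halfway between its two knuckles: rings, outer 18, hole 10 mm in diameter, 14 mm long, at y = -18 and 18 mm. Fitted, they lie in the case's two gaps (4 mm to spare each side) and this point coincides with case_bore.
- flap_bore_a (a point): Centre of the hole in the flap's knuckle at y = +18 mm. Fitted, it lies on the case's hinge axis.
- flap_bore_b (a point): Centre of the hole in the flap's knuckle at y = -18 mm. Fitted, it lies on the case's hinge axis.
- spool: Solder spool, about 0.2 to 0.3 kg, standing upright on the bench close in front of the case's knuckles: 50 mm high, two grey flanges of 55 mm diameter and 6 mm thickness (bottom and top), wound with solder to 46 mm diameter between them. Origin at the centre of its underside, z up its axis.
- mat: Round cork mat, fixed on the bench, 100 mm diameter, 3 mm thick; origin at the centre of its underside.
- pin: Loose steel hinge pin, 6 mm thick, 100 mm long with a 20 mm bent end, lying on the bench; origin at its middle. Leave alone.
- driver: Screwdriver, 160 mm long, lying on the bench beyond the mat, beside the pin; leave alone.
- bottle: Small plastic bottle, 44 mm diameter, 100 mm high, standing on the bench beyond the pin; leave alone.
Mind the look-alikes: they are no part of the job. Leave any turquoise look-alike of the flap alone. What is shaped like the case but blue is not meant.

How it is judged:
On the way, in this order (a step that is already met when the one before it is completed fails the run):
1. the spool stands upright on the cork mat, let go (horizontal distance between spool and mat below 0.035 m and angle between spool's own z axis and vertical below 0.15 rad and height (world z) of spool below 0.012 m and contact force between the fingers and spool below 0.1 N and linear speed of spool below 0.02 m/s), for 0.3 s.
2. the flap is lifted off the bench in the gripper (height (world z) of flap above 0.02 m and contact force between the fingers and flap above 2 N), for 0.2 s.
At the end, for the whole second after the job is handed in: Spool upright on the mat, released, centres within 35 mm. Flap gripped (over 2 N), still, level within 0.12 rad, over 30 mm up, on nothing; both its knuckle holes within 4 mm of the case's hinge axis along the case's x and z, and centred along it within 6 mm (all of step 1 and x of flap_bore_a in the frame of case_bore between -0.004 and 0.004 m and z of flap_bore_a in the frame of case_bore between -0.004 and 0.004 m and x of flap_bore_b in the frame of case_bore between -0.004 and 0.004 m and z of flap_bore_b in the frame of case_bore between -0.004 and 0.004 m and y of flap_bore in the frame of case_bore between -0.006 and 0.006 m and angle between flap's own z axis and vertical below 0.12 rad and contact force between the fingers and flap above 2 N and linear speed of flap below 0.02 m/s and height (world z) of flap above 0.03 m and not (contact force between flap and spool above 0.3 N) and not (contact force between flap and mat above 0.3 N) and not (contact force between flap and bottle above 0.3 N) and not (contact force between flap and driver above 0.3 N) and not (contact force between flap and pin above 0.3 N)); the arm keeps its last pose, push and grip.
It fails at once if the pin, screwdriver or bottle is disturbed (moved over 30 mm) (distance of any of pin, driver, bottle from where it was at the start of the episode above 0.03 m).
It also fails if it takes over 69 s, if anything falls off the work surface, if the arm or the gripper's body presses on something with over 40 N, if the wrist force passes 120 N, or if a joint passes its speed limit or range.

## Robot

A 6-joint arm with a two-finger parallel gripper is mounted at the origin on the work surface. World frame = base frame: x ahead of the robot, y to its left, z up, the work surface at z = 0. Lengths are in m, angles in rad, forces in N, time in s.
With the tool pointing down it reaches from about 0.375 to 0.9 m from the base axis. Payload 3.1 kg.
Tool frame: the origin (TCP) lies between the finger pads; the fingertips stand manip.finger_overhang ahead of it and the grasp point (between the pads) lies 5 mm behind it (manip.finger_overhang is the distance from the TCP to the fingertips, in m); z points along the fingers, y is the line along which they close (so a half turn about z gives the same grasp; the last joint's range is limited). The gripper opens to 85 mm and grips with 20 to 120 N. Pads are 22 mm wide; open, the fingers measure 114 mm over their backs; the gripper's body (76 mm by 85 mm) begins 54 mm behind the grasp point. The pads swing forward as they close: fully open they stand 13 mm farther back than shut.
Start: joints at [-1.438, 0.527, 1.433, -0, 1.181, -0.178], TCP at [0.192, -0.595, 0.245] pointing down, gripper open.
Joint ranges: [-3.08, 3.08], [-0.75, 2.2], [0.22, 2.44], [-1.43, 4.57], [0, 2.65], [-2.85, 2.85]. Speed limits (rad/s): [2.79, 2.79, 3.14, 3.14, 3.14, 3.14].

## Interface

Orientations are given as a unit quaternion [x, y, z, w].
In Python, from station import manip gives the robot as it stands.
- The arm moves only by the tool drive_tool, never from a script. Its argument "plan" is a list of rows, each a list of 7 numbers: the shift along the tool's x, y, z in m, then the turn, a rotation vector about the tool's x, y, z in degrees, then the opening, from -1 (shut) to 1 (fully open). In form: [[x, y, z, wx, wy, wz, gripper], ...]. A call has 1 to 10 rows; each row shifts and turns the commanded pose from where the row before left it, along the tool's axes as they then stand; what a row does not reach is not made up. A row lasts 1/10 s, in which the tool goes at most 50 mm and 8.59 degrees, less where a joint would pass 70% of its speed; a pose out of reach is approached as far as the arm can. A call is refused whole if a number of a shift passes 0.05 or a number of a turn 8.59, either way. A call with a gripper value outside its range is refused whole. The fingers move at their own pace and stop on an object; "newtons" is the grip in N (left out, the last holds). Time passes only in rows, so rows that do not move let the fingers close. It gives the time, the measured TCP pose, the force, the opening and the grip force at its end, in the units of the state.
- manip.sense(): the state, without advancing time (a new reading comes with each control period).
- manip.snapshot(name): name is "scene" or "top" or "wrist"; returns a dict with "image" (400x640x3 uint8, red, green, blue), "z_map" (400x640 float32, m along the optical axis (not along the pixel's ray), 0 where there is no reading), "fov_y" (degrees; the focal length in pixels is half the picture's height over the tangent of half this angle, whatever the lens; pixels are square), "cx", "cy" (the principal point, pixels), "extrinsics" (4x4, takes a point from camera to world coordinates); the wrist camera has in their place "mount" (4x4, takes a point from camera to tool coordinates, whose origin is the TCP and whose axes are the flange's). Camera axes: x right, y up, looking along -z (the intrinsics and any distortion apply to the point x, -y, -z); pixel columns grow to the right and rows downward; lengths in m; the calibration is good to about 2 mm. A picture is of the moment at which its call begins: read the wrist's pose just before it.
- manip.sign_off(): hands the job in; it is judged then, once.
The state is a dict: "t": time; "q": joint angles; "qd": joint speeds; "tau": joint torques, N m; "tcp_pos": TCP position; "tool_rot": TCP orientation; "force": force on the tool from outside, world axes, zero at the start; "ft_torque": the same for the moment, N m; "finger_gap": opening from 0.0 (shut) to 1.0 (fully open); "gripper_force": force on a finger pad.
Only numpy, scipy, OpenCV 4.12 (cv2) and the standard library are available. Lean on these libraries where they do the work, as an engineer would, in place of code of your own. Each camera call takes 0.05 s, during which the arm holds its last target. There are 200 camera calls.

## Working session

There is one attempt and no reset: what is moved stays moved. The work goes in short steps, Python scripts to look and compute and a tool call to move; the robot and the scene stay as the last step left them, time stands still between calls to the robot, and variables do not carry over. Pictures are saved under pics/ and viewed, at most 10 in all, crops included, and the job is handed in when it is done.

Besides the shell and the picture viewer there is one more tool, called after "Request:" by a JSON object that holds its "fn" and its "kwargs". drive_tool: Moves the arm, as the interface text tells. Its arguments: {"type":"object","properties":{"plan":{"type":"array"},"newtons":{"type":"number"}},"required":["plan"]}

```bash
ls; mkdir -p pics
cat > look.py <<'E'
import numpy as np, cv2, pickle
from station import manip
from scipy.spatial.transform import Rotation as R
def snap(n):
    s=manip.sense(); d=dict(manip.snapshot(n))
    if 'mount' in d:
        T=np.eye(4); T[:3,:3]=R.from_quat(s['tool_rot']).as_matrix(); T[:3,3]=s['tcp_pos']
        d['extrinsics']=T@np.array(d['mount'])
    d['f']=d['image'].shape[0]/2/np.tan(np.radians(d['fov_y'])/2)
    return d
def world(d):
    z=d['z_map']; v,u=np.mgrid[:z.shape[0],:z.shape[1]]
    P=np.stack([(u-d['cx'])/d['f']*z,-(v-d['cy'])/d['f']*z,-z],-1)
    E=np.array(d['extrinsics']); return P@E[:3,:3].T+E[:3,3]
def plane(d,uv,h):
    E=np.array(d['extrinsics']); uv=np.atleast_2d(uv).astype(float)
    r=np.stack([(uv[:,0]-d['cx'])/d['f'],-(uv[:,1]-d['cy'])/d['f'],-np.ones(len(uv))],-1)@E[:3,:3].T
    return E[:3,3]+r*((h-E[2,3])/r[:,2])[:,None]
E
python3 - <<'E'
from look import *
s=manip.sense(); print(s['tcp_pos'],s['tool_rot'],manip.finger_overhang)
for n in ['scene','top','wrist']:
    d=snap(n); pickle.dump(d,open(n+'.pkl','wb')); cv2.imwrite(f'pics/{n}.png',d['image'][:,:,::-1])
    print(n,[k for k in d],d['f'],d['cx'],d['cy'],np.round(d['extrinsics'],3).tolist(), (d['z_map']>0).mean(), d.get('distortion'))
E
```

```text
pics
[ 0.19167106 -0.59417787  0.24435943] [ 9.87871834e-01  1.55267874e-01  3.44742686e-05 -1.06078689e-03] 0.014
scene ['image', 'z_map', 'fov_y', 'cx', 'cy', 'extrinsics', 'f'] 370.2754793041645 318.0186835613342 203.38161493038564 [[-0.053, -0.571, 0.819, 1.391], [0.998, -0.019, 0.052, 0.112], [-0.014, 0.821, 0.571, 0.656], [0.0, 0.0, 0.0, 1.0]] 0.99603515625 None
top ['image', 'z_map', 'fov_y', 'cx', 'cy', 'extrinsics', 'f'] 455.5376350042464 317.55052194273304 206.48863322919533 [[0.022, 0.995, -0.101, 0.413], [-1.0, 0.023, 0.015, 0.056], [0.017, 0.1, 0.995, 1.19], [0.0, 0.0, 0.0, 1.0]] 0.995953125 None
wrist ['image', 'z_map', 'fov_y', 'cx', 'cy', 'mount', 'extrinsics', 'f'] 302.8720706769211 318.4008474059381 197.5656034770599 [[0.307, 0.91, 0.28, 0.263], [-0.952, 0.294, 0.088, -0.572], [-0.002, -0.293, 0.956, 0.374], [0.0, 0.0, 0.0, 1.0]] 0.9961171875 None
```

View pics/top.png

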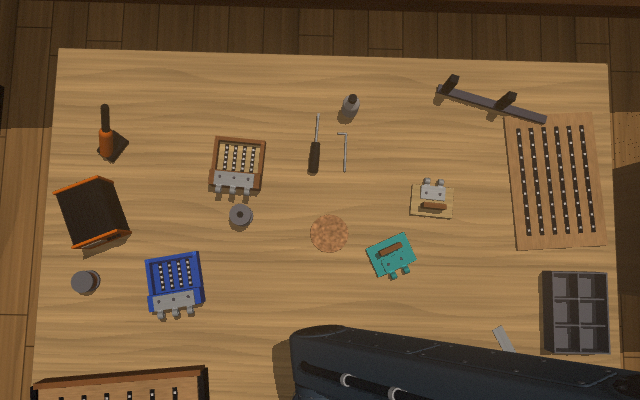

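View pics/scene.png

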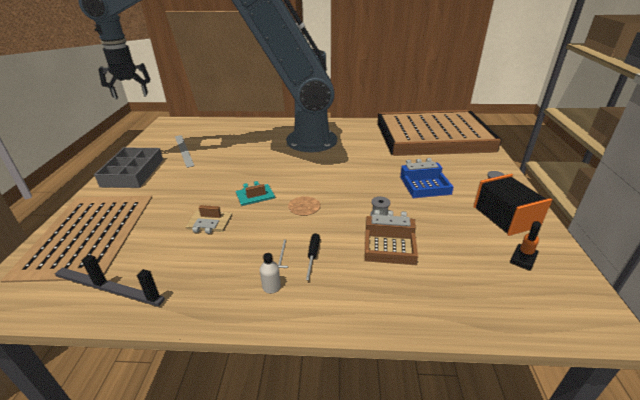

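The top view shows the brown case at (237,168) with its knuckles toward the robot. The spool is at (240,215), the mat at (329,233) and the loose flap at (432,198) with its knuckles pointing up. The turquoise and blue things are look-alikes.

Run:
```python
from look import *
for n,pts in [('top',dict(spool=(240,213),mat=(329,233),flapboard=(418,200),bar=(433,206),fk1=(425,183),fk2=(440,184),ck1=(220,193),ck2=(234,195),ck3=(248,197),leaf=(234,181),bench=(290,215),bl=(351,100),pin=(345,150),drv=(314,155))),('scene',dict(spool=(381,202),mat=(305,206),bar=(209,211),leaf=(390,219),bench=(330,215)))]:
    d=pickle.load(open(n+'.pkl','rb')); W=world(d)
    for k,(u,v) in pts.items(): print(n,k,np.round(W[v,u],4))
d=pickle.load(open('top.pkl','rb')); W=world(d)
m=(W[:,:,2]>0.044)&(W[:,:,2]<0.07)
n,l,st,c=cv2.connectedComponentsWithStats(m.astype(np.uint8))
for i in range(1,n):
    if st[i,4]>15: print(st[i],np.round(np.median(W[l==i],0),3))
hsv=cv2.cvtColor(d['image'],cv2.COLOR_RGB2HSV); print('hsv',[hsv[v,u].tolist() for u,v in [(329,233),(290,215),(433,206),(418,200),(425,183)]])
```

```text
top spool [0.5078 0.2338 0.0456]
top mat [0.4643 0.0072 0.0058]
top flapboard [ 0.556  -0.2247  0.0075]
top bar [ 0.5374 -0.2548  0.0418]
top fk1 [ 0.6001 -0.2409  0.0165]
top fk2 [ 0.5984 -0.2803  0.0165]
top ck1 [ 0.5634  0.2958 -0.0028]
top ck2 [ 0.5589  0.2588 -0.0023]
top ck3 [0.554  0.2213 0.0019]
top leaf [0.5879 0.2511 0.0513]
top bench [0.5093 0.11   0.0015]
top bl [ 0.7893 -0.0369  0.1003]
top pin [ 0.6852 -0.031   0.0053]
top drv [0.6654 0.0509 0.0248]
scene spool [0.5125 0.2366 0.0532]
scene mat [0.4717 0.0138 0.0051]
scene bar [ 0.5455 -0.2569  0.0331]
scene leaf [0.5906 0.254  0.0521]
scene bench [ 5.076e-01  9.110e-02 -5.000e-04]
[444  78  10  13  50] [ 0.847 -0.289  0.059]
[343  95  17  19 123] [ 0.782 -0.037  0.064]
[500  94  11  13  56] [ 0.806 -0.433  0.058]
[ 99 137  14  15 110] [0.669 0.576 0.058]
[208 169  53  27 925] [0.591 0.253 0.051]
[ 79 177  47  72 339] [0.486 0.55  0.059]
[229 204  22  21 365] [0.505 0.234 0.049]
[550 271  61  83 616] [ 0.279 -0.625  0.048]
[ 147  287   55   32 1027] [0.288 0.385 0.051]
[  30  369  175   31 3197] [0.081 0.482 0.047]
hsv [[14, 145, 148], [17, 126, 174], [13, 157, 117], [18, 124, 169], [15, 52, 88]]
```

Request:
{"fn": "drive_tool", "kwargs": {"plan": [[0,0,0,0,0,6,1],[0,0,0,0,0,6,1],[0,0,0,0,0,5.9,1],[0.034,-0.034,0,0,0,0,1],[0.034,-0.034,0,0,0,0,1],[0.034,-0.034,0,0,0,0,1],[0.034,-0.034,0,0,0,0,1],[0.034,-0.034,0,0,0,0,1],[0.034,-0.034,0,0,0,0,1],[0.034,-0.034,0,0,0,0,1]]}}

```text
t: 1.15
tcp_pos: [0.4309, -0.3553, 0.2452]
tool_rot: [1.0, -0.0, -0.0, -0.0]
force: [-0.2, -1.1, 0.6]
finger_gap: 0.999
gripper_force: 0.0
```

Request:
{"fn": "drive_tool", "kwargs": {"plan": [[0.034,-0.034,0,0,0,0,1],[0.034,-0.034,0,0,0,0,1],[0.03,-0.034,0,0,0,0,1],[0,0,0,0,0,0,1],[0,0,0,0,0,0,1],[0,0,0,0,0,0,1]]}}

```text
t: 1.75
tcp_pos: [0.5273, -0.2556, 0.2451]
tool_rot: [1.0, -0.001, -0.0, 0.0]
force: [-0.1, 0.5, 1.0]
finger_gap: 1.0
gripper_force: 0.0
```

Run:
```python
from look import *
s=manip.sense(); print(s['t'],s['tcp_pos'],s['tool_rot'],s['force'])
d=snap('wrist'); pickle.dump(d,open('w1.pkl','wb')); cv2.imwrite('pics/w1.png',d['image'][:,:,::-1])
```

```text
1.75 [ 0.52729314 -0.25563001  0.24508818] [ 9.99999744e-01 -5.76575485e-04 -4.21171891e-04  4.30961995e-05] [-0.05988826  0.49563307  0.97903152]
```

View pics/w1.png

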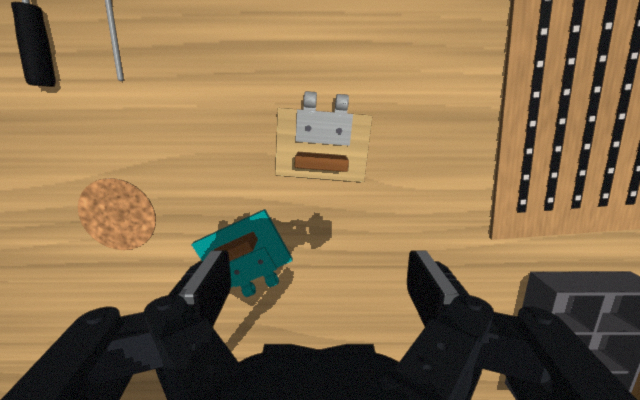

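The wrist view shows the flap at (323,145), its bar at (320,162) and its knuckles at (310,100) and (342,102). The mat is at (117,213).

```bash
cat >> look.py <<'E'
def rect(W,m,roi):
    k=np.zeros(m.shape,bool); u0,v0,u1,v1=roi; k[v0:v1,u0:u1]=True
    m=(m&k).astype(np.uint8); n,l,st,c=cv2.connectedComponentsWithStats(m)
    if n<2: return None
    i=1+np.argmax(st[1:,4]); P=W[l==i]
    r=cv2.minAreaRect((P[:,:2]*1000).astype(np.float32)); return np.round(r[0],1),np.round(r[1],1),round(r[2],1),round(float(np.median(P[:,2]))*1000,1),len(P)
def pmask(d,m,roi,h):
    k=np.zeros(m.shape,bool); u0,v0,u1,v1=roi; k[v0:v1,u0:u1]=True
    c=max(cv2.findContours((m&k).astype(np.uint8),cv2.RETR_EXTERNAL,cv2.CHAIN_APPROX_NONE)[0],key=cv2.contourArea)[:,0]
    P=(plane(d,c,h)[:,:2]*1000).astype(np.float32); r=cv2.minAreaRect(P)
    return [np.round(r[0],1),np.round(r[1],1),round(r[2],1)],P
E
python3 - <<'E'
from look import *
d=pickle.load(open('w1.pkl','rb')); W=world(d); z=W[:,:,2]
roi=(255,80,390,190)
print('bench z',np.median(z[200:230,330:400]))
print('bar',rect(W,(z>.036)&(z<.055),roi)); print('board+',rect(W,(z>.005),roi))
hsv=cv2.cvtColor(d['image'],cv2.COLOR_RGB2HSV)
for p in [(284,150),(320,162),(324,140),(310,100),(342,102),(117,213),(200,120)]: print(p,hsv[p[1],p[0]],np.round(W[p[1],p[0]]*1000,1))
gray=hsv[:,:,1]<60
print('leaf plane14',pmask(d,gray,roi,.014)[0])
bar=(hsv[:,:,0]<13)&(hsv[:,:,1]>140)
print('bar plane44',pmask(d,bar,(285,145,360,180),.044)[0])
for n,r in [('w1',(70,170,165,260)),('top',(300,205,360,262))]:
    e=pickle.load(open(n+'.pkl','rb')); h=cv2.cvtColor(e['image'],cv2.COLOR_RGB2HSV); 
    bg=cv2.GaussianBlur(h,(0,0),2); m=bg[:,:,0]<15.2
    q,P=pmask(e,m,r,.003); print('mat',n,q,cv2.minEnclosingCircle(P))
E
```

```text
bench z 0.0007505573014285061
bar (array([ 539.6, -259.2]), array([59.9, 14.2]), 85.4, 44.4, 721)
board+ (array([ 564.4, -261.2]), array([110.2, 100.7]), 85.4, 11.8, 6681)
(284, 150) [ 18 116 211] [ 549.6 -214.9   10.6]
(320, 162) [ 13 154 134] [ 541.4 -257.9   45.3]
(324, 140) [ 60   3 167] [ 561.8 -262.7   14.9]
(310, 100) [ 60   2 163] [ 606.4 -246.9   21.8]
(342, 102) [ 50   4 173] [ 604.2 -282.4   21.1]
(117, 213) [ 14 141 170] [466.9   6.3   3. ]
(200, 120) [ 17 120 193] [ 584.  -114.1   -0.8]
leaf plane14 [array([ 586.1, -262.7]), array([64.4, 56.2]), 85.4]
bar plane44 [array([ 548. , -265.8]), array([1.6, 2.3]), 45.0]
mat w1 [array([464.1,   7.2]), array([96.8, 98.8]), 39.9] ((464.2296447753906, 7.438717365264893), 49.63225173950195)
mat top [array([464. ,   7.8]), array([99.4, 97.9]), 46.1] ((464.29388427734375, 7.874224662780762), 50.611900329589844)
```

Request:
{"fn": "drive_tool", "kwargs": {"plan": [[-0.003,-0.049,0,0,0,0,1],[-0.003,-0.049,0,0,0,0,1],[-0.003,-0.049,0,0,0,0,1],[-0.003,-0.049,0,0,0,0,1],[-0.003,-0.049,0,0,0,0,1],[-0.003,-0.049,0,0,0,0,1],[-0.003,-0.049,0,0,0,0,1],[-0.003,-0.049,0,0,0,0,1],[-0.003,-0.049,0,0,0,0,1],[-0.003,-0.049,0,0,0,0,1]]}}

```text
t: 2.8
tcp_pos: [0.4985, 0.2352, 0.2455]
tool_rot: [1.0, -0.002, 0.0, 0.0]
force: [0.8, -0.4, -0.2]
finger_gap: 0.999
gripper_force: 0.0
```

Request:
{"fn": "drive_tool", "kwargs": {"plan": [[0,0,0,0,0,0,1],[0,0,0,0,0,0,1],[0,0,0,0,0,0,1],[0,0,0,0,0,0,1]]}}

```text
t: 3.2
tcp_pos: [0.4987, 0.2329, 0.2453]
tool_rot: [1.0, -0.002, -0.0, 0.0]
force: [0.7, -0.7, 0.2]
finger_gap: 0.998
gripper_force: 0.0
```

Run:
```python
from look import *
s=manip.sense(); print(s['t'],s['tcp_pos'],s['tool_rot'],s['force'])
d=snap('wrist'); pickle.dump(d,open('w2.pkl','wb')); cv2.imwrite('pics/w2.png',d['image'][:,:,::-1])
```

```text
3.2 [0.49872533 0.23292789 0.24528151] [ 9.99998126e-01 -1.92023507e-03 -1.57959738e-04  1.88745942e-04] [ 0.72570537 -0.66387055  0.19969093]
```

View pics/w2.png

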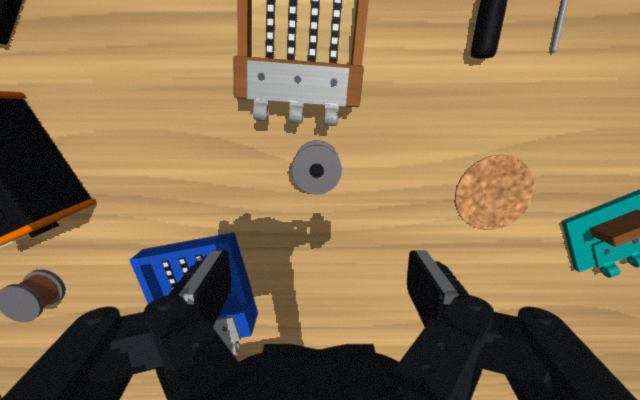

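The spool's top is at (317,167), and the case's knuckles hang at (261,112), (296,112) and (331,114).

Run:
```python
from look import *
d=pickle.load(open('w2.pkl','rb')); W=world(d); z=W[:,:,2]
hsv=cv2.cvtColor(d['image'],cv2.COLOR_RGB2HSV); gray=(hsv[:,:,1]<50)&(hsv[:,:,2]>80)
print('bench',np.median(z[150:200,380:440]))
print('spool',rect(W,(z>.046)&(z<.056),(280,135,350,200)))
roi=(215,35,380,130)
print('jamb+knuckle z>.04',rect(W,(z>.043)&(z<.07),roi))
print('leaf',rect(W,gray&(z>.046),roi)); print('leaf low',rect(W,gray&(z>.03)&(z<.07),roi))
# knuckles: rows
for (a,b) in [(250,272),(286,306),(320,343)]:
    m=gray.copy(); m&=(z>.030)&(z<.07); Wk=W[98:128,a:b][m[98:128,a:b]]
    print(np.round(np.min(Wk,0)*1000,1),np.round(np.max(Wk,0)*1000,1), np.round(Wk[np.argmax(Wk[:,2])]*1000,1),len(Wk))
# jamb (brown wood) and leaf plane, polygon
brown=(hsv[:,:,1]>=100)&(z>.04)&(z<.056)
print('jamb',rect(W,(z>.04)&(z<.0535),(215,55,380,106)))
for v in range(58,126,4): print(v,np.round(W[v,[261,279,296,331]][:,[0,2]]*1000,0).tolist())
```

```text
bench 0.0006513798124798131
spool (array([505.1, 234.5]), array([54. , 54.1]), 72.1, 50.6, 1930)
jamb+knuckle z>.04 (array([585.3, 253.5]), array([129.3,  60.6]), 85.7, 52.3, 6272)
leaf (array([583.8, 254.1]), array([100.1,  55.7]), 85.3, 52.6, 4700)
leaf low (array([583.8, 254.1]), array([100.1,  55.7]), 85.3, 52.6, 4688)
[559.1 280.   44.2] [579.7 301.3  60.6] [565.3 290.4  60.6] 333
[556.1 245.6  50.2] [579.6 264.9  61.2] [563.2 250.5  61.2] 363
[552.8 208.1  44.9] [579.5 230.5  61.7] [559.3 219.6  61.7] 436
jamb (array([593.1, 252.9]), array([129.3,  44.9]), 85.7, 52.0, 5067)
58 [[617.0, 47.0], [622.0, 9.0], [622.0, 8.0], [622.0, 10.0]]
62 [[613.0, 53.0], [613.0, 49.0], [613.0, 49.0], [618.0, 11.0]]
66 [[609.0, 53.0], [609.0, 52.0], [609.0, 52.0], [610.0, 49.0]]
70 [[606.0, 51.0], [606.0, 53.0], [606.0, 52.0], [606.0, 52.0]]
74 [[602.0, 54.0], [602.0, 52.0], [602.0, 54.0], [602.0, 53.0]]
78 [[598.0, 54.0], [598.0, 53.0], [598.0, 54.0], [598.0, 53.0]]
82 [[595.0, 52.0], [595.0, 53.0], [595.0, 53.0], [595.0, 52.0]]
86 [[591.0, 52.0], [591.0, 53.0], [591.0, 52.0], [591.0, 52.0]]
90 [[587.0, 54.0], [587.0, 53.0], [587.0, 52.0], [587.0, 52.0]]
94 [[583.0, 53.0], [583.0, 52.0], [583.0, 52.0], [583.0, 53.0]]
98 [[573.0, 374.0], [580.0, 53.0], [580.0, 53.0], [579.0, 52.0]]
102 [[576.0, 52.0], [576.0, 1.0], [576.0, 53.0], [576.0, 53.0]]
106 [[572.0, 57.0], [572.0, 1.0], [572.0, 54.0], [572.0, 52.0]]
110 [[568.0, 60.0], [567.0, 2.0], [568.0, 58.0], [568.0, 58.0]]
114 [[564.0, 58.0], [563.0, 1.0], [564.0, 60.0], [564.0, 59.0]]
118 [[560.0, 55.0], [558.0, 1.0], [560.0, 57.0], [560.0, 59.0]]
122 [[553.0, 1.0], [553.0, 0.0], [556.0, 54.0], [556.0, 56.0]]
```

Request:
{"fn": "drive_tool", "kwargs": {"plan": [[0.006,-0.0015,0.04,0,0,0,1],[0,0,0.045,0,0,0,1],[0,0,0.045,0,0,0,1],[0,0,0.04,0,0,0,1],[0,0,0.025,0,0,0,1],[0,0,0.008,0,0,0,1],[0,0,0,0,0,0,1],[0,0,0,0,0,0,1],[0,0,0,0,0,0,1]]}}

```text
t: 4.15
tcp_pos: [0.5056, 0.2366, 0.044]
tool_rot: [1.0, -0.0, 0.002, -0.0]
force: [0.1, 0.3, -0.0]
finger_gap: 0.998
gripper_force: 0.0
```

Request:
{"fn": "drive_tool", "kwargs": {"plan": [[0,0,0,0,0,0,-0.2],[0,0,0,0,0,0,-0.2],[0,0,0,0,0,0,-0.2],[0,0,0,0,0,0,-0.2],[0,0,0,0,0,0,-0.2],[0,0,0,0,0,0,-0.2],[0,0,0,0,0,0,-0.2],[0,0,0,0,0,0,-0.2]], "newtons": 40}}

```text
t: 4.95
tcp_pos: [0.5048, 0.2365, 0.0437]
tool_rot: [1.0, -0.0, 0.001, -0.0]
force: [-0.6, -1.5, 7.0]
finger_gap: 0.618
gripper_force: 40.5
```

Request:
{"fn": "drive_tool", "kwargs": {"plan": [[0,0,-0.02,0,0,0,-0.2],[0,0,-0.03,0,0,0,-0.2],[0,0,-0.01,0,0,0,-0.2],[-0.006,0.03,0,0,0,0,-0.2],[-0.007,0.04,0,0,0,0,-0.2],[-0.007,0.04,0,0,0,0,-0.2],[-0.007,0.04,0,0,0,0,-0.2],[-0.007,0.04,0,0,0,0,-0.2],[-0.007,0.039,0,0,0,0,-0.2],[0,0,0,0,0,0,-0.2]]}}

```text
t: 5.95
tcp_pos: [0.4628, 0.0037, 0.102]
tool_rot: [1.0, -0.003, -0.0, 0.0]
force: [1.1, 1.3, -1.7]
finger_gap: 0.62
gripper_force: 42.9
```

Request:
{"fn": "drive_tool", "kwargs": {"plan": [[0,0,0,0,0,0,-0.2],[0,0,0,0,0,0,-0.2],[0,0,0.02,0,0,0,-0.2],[0,0,0.02,0,0,0,-0.2],[0,0,0.008,0,0,0,-0.2],[0,0,0.003,0,0,0,-0.2],[0,0,0,0,0,0,-0.2],[0,0,0,0,0,0,-0.2]]}}

```text
t: 6.75
tcp_pos: [0.4636, 0.0078, 0.0518]
tool_rot: [1.0, 0.0, 0.001, 0.0]
force: [-0.0, -0.3, -1.8]
finger_gap: 0.62
gripper_force: 42.9
```

Request:
{"fn": "drive_tool", "kwargs": {"plan": [[0,0,0.001,0,0,0,-0.2],[0,0,0.001,0,0,0,-0.2],[0,0,0.001,0,0,0,-0.2],[0,0,0.001,0,0,0,-0.2],[0,0,0,0,0,0,-0.2]]}}

```text
t: 7.25
tcp_pos: [0.4631, 0.0074, 0.0473]
tool_rot: [1.0, -0.0, -0.0, -0.0]
force: [-0.3, 0.3, -1.9]
finger_gap: 0.62
gripper_force: 42.9
```

Request:
{"fn": "drive_tool", "kwargs": {"plan": [[0,0,0.001,0,0,0,-0.2],[0,0,0,0,0,0,-0.2],[0,0,0,0,0,0,-0.2]]}}

```text
t: 7.55
tcp_pos: [0.4631, 0.0074, 0.0468]
tool_rot: [1.0, -0.0, 0.0, 0.0]
force: [-1.3, -0.3, 5.3]
finger_gap: 0.625
gripper_force: 43.4
```

Contact; release and rise, then look back at the mat and toward the case.

Request:
{"fn": "drive_tool", "kwargs": {"plan": [[0,0,0,0,0,0,0.4],[0,0,0,0,0,0,0.7],[0,0,0,0,0,0,1],[0,0,0,0,0,0,1],[0,0,0,0,0,0,1],[0,0,0,0,0,0,1],[0,0,-0.02,0,0,0,1],[0,0,-0.04,0,0,0,1],[0,0,-0.05,0,0,0,1],[0,0,-0.05,0,0,0,1]]}}

```text
t: 8.55
tcp_pos: [0.4623, 0.0076, 0.2076]
tool_rot: [1.0, -0.0, -0.001, -0.0]
force: [0.2, -0.9, -0.5]
finger_gap: 1.002
gripper_force: 0.0
```

Request:
{"fn": "drive_tool", "kwargs": {"plan": [[0,-0.048,-0.01,0,0,0,1],[0,-0.048,0,0,0,0,1],[0.01,-0.048,0,0,0,0,1],[0.01,-0.048,0,0,0,0,1],[0.01,-0.048,0,0,0,0,1],[0.002,0,0,0,0,0,1],[0,0,0,0,0,0,1],[0,0,0,0,0,0,1],[0,0,0,0,0,0,1],[0,0,0,0,0,0,1]]}}

```text
t: 9.55
tcp_pos: [0.4952, 0.2461, 0.2163]
tool_rot: [1.0, -0.001, -0.0, 0.0]
force: [0.5, -0.3, -0.3]
finger_gap: 1.002
gripper_force: 0.0
```

Run:
```python
from look import *
s=manip.sense(); print(s['t'],s['tcp_pos'],s['tool_rot'],s['force'])
d=snap('wrist'); pickle.dump(d,open('w3.pkl','wb')); cv2.imwrite('pics/w3.png',d['image'][:,:,::-1])
t=snap('top'); pickle.dump(t,open('top2.pkl','wb'));W=world(t)
print('spool',rect(W,(W[:,:,2]>.048)&(W[:,:,2]<.065),(305,200,360,255)))
```

```text
9.55 [0.495162   0.2460731  0.21632693] [ 9.99998950e-01 -1.41734372e-03 -2.77494605e-04  1.22926061e-04] [ 0.51592996 -0.29568361 -0.34220806]
spool (array([463.6,   6.6]), array([52.5, 50.3]), 1.4, 52.4, 360)
```

View pics/w3.png

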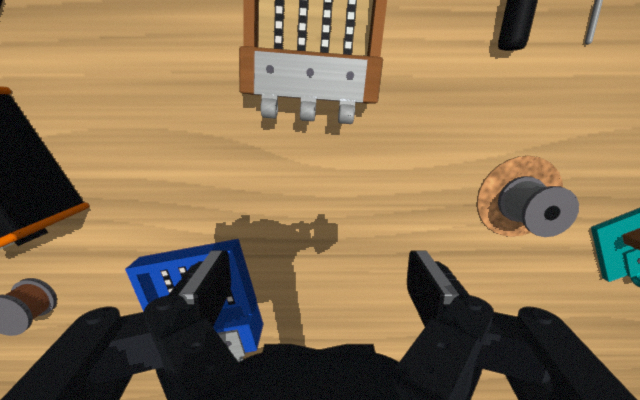

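The spool stands on the mat, and the case is now clear, with its knuckles at (269,106), (308,109) and (347,110). I'll measure the hinge axis from two places.

Run:
```python
from look import *
for n,roi in [('w2',(215,35,380,130)),('w3',(225,25,400,130))]:
    d=pickle.load(open(n+'.pkl','rb')); W=world(d); z=W[:,:,2]
    hsv=cv2.cvtColor(d['image'],cv2.COLOR_RGB2HSV); gray=(hsv[:,:,1]<50)&(hsv[:,:,2]>80)
    A=rect(W,(z>.043)&(z<.07),roi); J=rect(W,(z>.04)&(z<.0535),(roi[0],roi[1]+20,roi[2],roi[3]-25)); L=rect(W,gray&(z>.046),roi)
    print(n,A,L); yaw=np.radians(A[2]-90); c,s=np.cos(yaw),np.sin(yaw); R2=np.array([[c,s],[-s,c]])
    # points on leaf/jamb top and knuckles in case-aligned coords about A center
    u0,v0,u1,v1=roi; k=np.zeros(z.shape,bool); k[v0:v1,u0:u1]=1
    m=gray&k&(z>.03)&(z<.07); P=W[m]*1000; l=np.c_[(P[:,:2]-A[0])@R2.T,P[:,2]]
    print(' leaf top z',np.median(l[(l[:,0]>-5)&(l[:,0]<15),2]))
    kn=l[l[:,0]<-13.5]   # knuckles, in front of leaf
    lo,hi=np.percentile(kn[:,0],[.5,99.5]); print(' kn front x',lo)
    for c0 in (-36,0,36):
        q=kn[abs(kn[:,1]-c0)<13]; top=q[q[:,2]>52]
        a=np.linalg.lstsq(np.c_[2*top[:,0],2*top[:,2],np.ones(len(top))],(top[:,[0,2]]**2).sum(1),rcond=None)[0]
        r=np.sqrt(a[2]+a[0]**2+a[1]**2); print('  y',np.round(np.percentile(q[:,1],[2,98]).mean(),1),'circ x,z,r',np.round([a[0],a[1],r],1),'top z',np.percentile(q[:,2],97).round(1),len(top))
    # jamb rear/front edges
    for off in (-21.25,): print(' axis from rect',np.round(A[0]+R2.T@[off,0],1))
    # contour of all-leaf grey on plane: leaf rect
    print(' leaf axis est',np.round(np.array(L[0]),1))
    for h in (.052,): 
        q,PP=pmask(d,gray,roi,h); print(' leaf plane',q)
```

```text
w2 (array([585.3, 253.5]), array([129.3,  60.6]), 85.7, 52.3, 6272) (array([583.8, 254.1]), array([100.1,  55.7]), 85.3, 52.6, 4700)
 leaf top z 52.523922820295724
 kn front x -29.22136714461369
  y -35.2 circ x,z,r [-21.2  52.2   7.4] top z 60.2 213
  y 0.2 circ x,z,r [-21.4  52.6   7.1] top z 60.5 218
  y 36.2 circ x,z,r [-21.3  52.5   7.1] top z 60.1 218
 axis from rect [564.1 255.1]
 leaf axis est [583.8 254.1]
 leaf plane [array([583.6, 254. ]), array([99.9, 55.9]), 85.6]
w3 (array([585.4, 253.9]), array([130. ,  60.7]), 85.8, 52.3, 7698) (array([583.9, 254.2]), array([100.2,  56.1]), 85.3, 52.7, 5760)
 leaf top z 52.53795459962757
 kn front x -29.59733503084296
  y -35.7 circ x,z,r [-21.4  52.    7.6] top z 60.1 266
  y -0.0 circ x,z,r [-21.4  52.4   7.2] top z 60.1 267
  y 35.7 circ x,z,r [-21.3  52.3   7.2] top z 59.9 265
 axis from rect [564.2 255.5]
 leaf axis est [583.9 254.2]
 leaf plane [array([583.6, 254.1]), array([100.,  56.]), 85.6]
```

Run:
```python
from look import *
s=manip.sense(); print(np.round(s['q'],3), np.degrees(R.from_quat(s['tool_rot']).as_euler('xyz')))
```

```text
[ 0.26   0.468  1.645 -0.     1.029  1.833] [ 1.79995258e+02  9.15931917e-03 -1.34855383e-01]
```

Request:
{"fn": "drive_tool", "kwargs": {"plan": [[0.0044,0.0495,0,0,0,0,1],[0.0044,0.0495,0,0,0,0,1],[0.0044,0.0495,0,0,0,0,1],[0.0044,0.0495,0,0,0,0,1],[0.0044,0.0495,0,0,0,0,1],[0.0044,0.0495,0,0,0,0,1],[0.0044,0.0495,0,0,0,0,1],[0.0044,0.0495,0,0,0,0,1],[0.0044,0.0495,0,0,0,0,1],[0.0044,0.0495,0,0,0,0,1]]}}

```text
t: 10.65
tcp_pos: [0.5385, -0.2501, 0.2165]
tool_rot: [1.0, -0.001, 0.0, -0.0]
force: [0.9, 0.2, -0.9]
finger_gap: 1.0
gripper_force: 0.0
```

Request:
{"fn": "drive_tool", "kwargs": {"plan": [[0,0,0,0,0,-8.55,1],[0,0,0,0,0,-8.55,1],[0,0,0,0,0,-8.55,1],[0,0,0,0,0,-8.55,1],[0,0,0,0,0,-8.55,1],[0,0,0,0,0,-8.55,1],[0,0,0,0,0,-8.55,1],[0,0,0,0,0,-8.55,1],[0,0,0,0,0,-8.55,1],[0,0,0,0,0,-8.55,1]]}}

```text
t: 11.65
tcp_pos: [0.5385, -0.2479, 0.2163]
tool_rot: [0.733, 0.68, -0.0, -0.0]
force: [0.0, -0.2, -0.6]
finger_gap: 1.002
gripper_force: 0.0
```

Request:
{"fn": "drive_tool", "kwargs": {"plan": [[0,0,0,0,0,0,1],[0,0,0,0,0,0,1],[0,0,0,0,0,0,1],[0,0,0,0,0,0,1]]}}

```text
t: 12.05
tcp_pos: [0.5389, -0.2476, 0.2163]
tool_rot: [0.735, 0.678, 0.0, -0.0]
force: [-0.0, -1.5, 0.3]
finger_gap: 1.005
gripper_force: 0.0
```

```bash
cat > to.py <<'E'
from look import *
def to(x,y,z,yawdeg=None):
    s=manip.sense(); r=R.from_quat(s['tool_rot']); e=r.as_euler('xyz',degrees=True)
    print('t',round(s['t'],2),'pos',np.round(s['tcp_pos'],4),'rpy',np.round(e,2),'F',np.round(s['force'],1),'gap',round(s['finger_gap'],3),'q6',round(s['q'][5],2))
    print('tool shift mm',np.round(1000*(r.inv().apply(np.array([x,y,z])-s['tcp_pos'])),1),'turn z',None if yawdeg is None else round(e[2]-yawdeg,2))
E
python3 - <<'E'
from to import *
to(.5396,-.2592,.030,85.4)
d=snap('wrist'); pickle.dump(d,open('w4.pkl','wb')); cv2.imwrite('pics/w4.png',d['image'][:,:,::-1])
W=world(d);z=W[:,:,2]
print(rect(W,(z>.036)&(z<.055),(200,60,440,230)),rect(W,(z>.006)&(z<.055),(150,30,500,300)))
E
```

```text
t 12.05 pos [ 0.5389 -0.2476  0.2163] rpy [180.    -0.    85.38] F [-0.  -1.5  0.3] gap 1.005 q6 -0.54
tool shift mm [-11.5   1.6 186.3] turn z -0.02
(array([ 539.8, -258.1]), array([58.8, 13.6]), 85.2, 44.4, 755) (array([ 404.9, -157.3]), array([ 99.6, 110.5]), 25.3, 12.0, 8391)
```

View pics/w4.png

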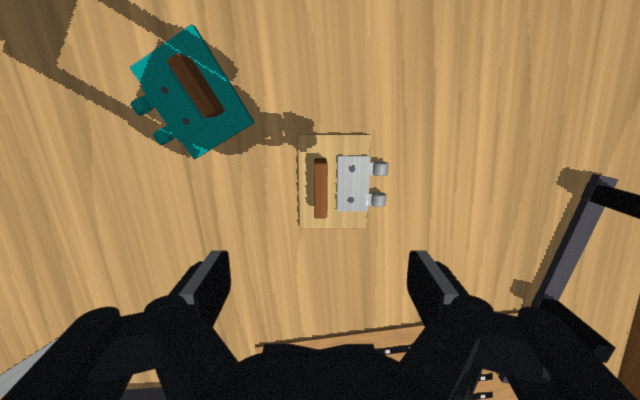

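Request:
{"fn": "drive_tool", "kwargs": {"plan": [[-0.011,0.001,0.035,0,0,0,0.2],[0,0,0.045,0,0,0,0.2],[0,0,0.045,0,0,0,0.2],[0,0,0.035,0,0,0,0.2],[0,0,0.015,0,0,0,0.2],[0,0,0.009,0,0,0,0.2],[0,0,0,0,0,0,0.2],[0,0,0,0,0,0,0.2],[0,0,0,0,0,0,0.2]]}}

```text
t: 13.0
tcp_pos: [0.5403, -0.2593, 0.0342]
tool_rot: [0.735, 0.679, 0.0, 0.002]
force: [0.8, -0.4, -0.1]
finger_gap: 0.595
gripper_force: 0.0
```

```bash
python3 -c "
from to import *
to(.5396,-.2588,.030,85.4)"
```

```text
t 13.0 pos [ 0.5403 -0.2593  0.0342] rpy [1.7982e+02 1.1000e-01 8.5470e+01] F [ 0.8 -0.4 -0.1] gap 0.595 q6 -0.55
tool shift mm [ 0.5 -0.7  4.2] turn z 0.07
```

Request:
{"fn": "drive_tool", "kwargs": {"plan": [[0,-0.0005,0.003,0,0,0,0.2],[0,0,0,0,0,0,-0.3],[0,0,0,0,0,0,-0.9],[0,0,0,0,0,0,-0.9],[0,0,0,0,0,0,-0.9],[0,0,0,0,0,0,-0.9],[0,0,0,0,0,0,-0.9],[0,0,0,0,0,0,-0.9],[0,0,0,0,0,0,-0.9],[0,0,0,0,0,0,-0.9]], "newtons": 60}}

```text
t: 14.0
tcp_pos: [0.5389, -0.2587, 0.0298]
tool_rot: [0.735, 0.679, 0.0, 0.0]
force: [-0.9, -0.3, 5.3]
finger_gap: 0.15
gripper_force: 60.1
```

Request:
{"fn": "drive_tool", "kwargs": {"plan": [[0,0,-0.01,0,0,0,-0.9],[0,0,-0.03,0,0,0,-0.9],[0,0,-0.04,0,0,0,-0.9],[0,0,-0.03,0,0,0,-0.9],[0,0,0,0,0,0,-0.9],[0,0,0,0,0,0,-0.9],[0,0,0,0,0,0,-0.9]]}}

```text
t: 14.7
tcp_pos: [0.5373, -0.2577, 0.1377]
tool_rot: [0.735, 0.679, -0.0, -0.002]
force: [0.4, 0.2, -2.4]
finger_gap: 0.155
gripper_force: 59.3
```

```bash
cat > flap.py <<'E'
from to import *
def flap(d):
    """flap leaf/knuckles seen by the wrist camera, in tool axes (mm)"""
    s=manip.sense(); Tm=np.array(d['mount']); z=d['z_map']; d2=dict(d); d2['extrinsics']=Tm; return world(d2)*1000
E
python3 - <<'E'
from flap import *
to(.45,0.25,.07)
d=snap('wrist'); pickle.dump(d,open('w5.pkl','wb')); cv2.imwrite('pics/w5.png',d['image'][:,:,::-1])
E
```

```text
t 14.7 pos [ 0.5373 -0.2577  0.1377] rpy [-1.7981e+02 -1.2000e-01  8.5460e+01] F [ 0.4  0.2 -2.4] gap 0.155 q6 -0.56
tool shift mm [ 499.  -127.    69.2] turn z None
```

View pics/w5.png

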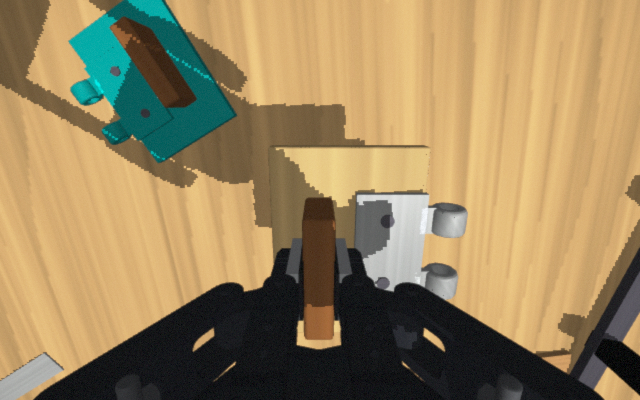

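The held flap's knuckles show at (449,220) and (438,281) beside the gripper. I'll measure their bore and the board's tilt in tool axes.

```bash
cat >> flap.py <<'E'
def bore(d):
    P=flap(d); hsv=cv2.cvtColor(d['image'],cv2.COLOR_RGB2HSV)
    g=(hsv[:,:,1]<50)&(hsv[:,:,2]>70)
    near=(P[:,:,2]>-10)&(P[:,:,2]<40)
    L=P[g&near&(P[:,:,1]>18)&(P[:,:,1]<38)&(abs(P[:,:,0])<26)]
    A=np.c_[L[:,:2],np.ones(len(L))]; c=np.linalg.lstsq(A,L[:,2],rcond=None)[0]
    print('leaf n',len(L),'slopes mrad',np.round(c[:2]*1000,0),'z at tool axis',np.round(c[2],1),'(expect leaf top)')
    K=P[g&near&(P[:,:,1]>52)&(P[:,:,1]<85)&(abs(P[:,:,0])<45)]
    out=[]
    for lo,hi in ((0,45),(-45,0)):
        q=K[(K[:,0]>lo)&(K[:,0]<hi)]; 
        if len(q)<30: print('few',len(q)); continue
        q=q[q[:,2]<np.percentile(q[:,2],2)+7]
        print(' kn x',np.round(np.percentile(q[:,0],[2,50,98]),1),'y',np.round(np.percentile(q[:,1],[2,98]),1),'z top',np.round(np.percentile(q[:,2],5),1),'n',len(q))
        a=np.linalg.lstsq(np.c_[2*q[:,1],2*q[:,2],np.ones(len(q))],(q[:,1:]**2).sum(1),rcond=None)[0]
        print('   circle y,z,r',np.round([a[0],a[1],np.sqrt(a[2]+a[0]**2+a[1]**2)],1))
E
python3 - <<'E'
from flap import *
d=pickle.load(open('w5.pkl','rb')); bore(d)
P=flap(d)
hsv=cv2.cvtColor(d['image'],cv2.COLOR_RGB2HSV)
m=(hsv[:,:,0]>15)&(hsv[:,:,0]<22)&(P[:,:,2]<45)&(P[:,:,2]>-5)
r=rect(P[:,:,[1,0,2]]/1000,m|((hsv[:,:,1]<50)&(P[:,:,2]<45)&(P[:,:,2]>-5)&(P[:,:,1]>15)),(200,130,480,300)); print('board',r)
v,u=np.mgrid[150:190:10,280:420:20]; print(np.round(P[150:190:10,280:420:20,2],0)); print(np.round(P[150,[275,290,420]],1))
E
```

```text
leaf n 2492 slopes mrad [ 7. -1.] z at tool axis 15.2 (expect leaf top)
 kn x [ 7.2 18.6 25.7] y [52.6 72.8] z top 8.2 n 1054
   circle y,z,r [64.4 17.9  9.2]
 kn x [-23.4 -15.4  -5.6] y [52.9 72.8] z top 8.3 n 777
   circle y,z,r [64.6 17.2  8.5]
board (array([24.7, 15.2]), array([99.9, 79.6]), 0.1, 18.5, 18591)
[[20. 18. 19. 20. 19. 19. 19.]
 [19. 20. 18. 19. 19. 19. 20.]
 [18. 19. 18. 20. 19. 19. 20.]
 [20. 19. 18. 19. 18. 21. 20.]]
[[  74.2   -0.  -129.1]
 [  53.1  -14.1   19.2]
 [  53.2   49.3   18.8]]
```

Request:
{"fn": "drive_tool", "kwargs": {"plan": [[0.03,-0.007,0,0,0,0,-0.9],[0.046,-0.0105,0,0,0,0,-0.9],[0.046,-0.0105,0,0,0,0,-0.9],[0.046,-0.0105,0,0,0,0,-0.9],[0.046,-0.0105,0,0,0,0,-0.9],[0.046,-0.0105,0,0,0,0,-0.9],[0.046,-0.0105,0,0,0,0,-0.9],[0.046,-0.0105,0,0,0,0,-0.9],[0.046,-0.0105,0,0,0,0,-0.9],[0.046,-0.0105,0,0,0,0,-0.9]]}}

```text
t: 15.75
tcp_pos: [0.4711, 0.1937, 0.1379]
tool_rot: [0.735, 0.678, -0.001, -0.001]
force: [1.6, -0.4, -1.9]
finger_gap: 0.155
gripper_force: 59.2
```

Request:
{"fn": "drive_tool", "kwargs": {"plan": [[0.045,-0.0105,0,0,0,0,-0.9],[0.024,-0.002,0,0,0,0,-0.9],[0,0,0,0,0,0,-0.9],[0,0,0,0,0,0,-0.9],[0,0,0,0,0,0,-0.9],[0,0,0,0,0,0,-0.9]]}}

```text
t: 16.35
tcp_pos: [0.4655, 0.2605, 0.1389]
tool_rot: [0.735, 0.678, -0.001, -0.0]
force: [0.9, -0.5, -2.0]
finger_gap: 0.147
gripper_force: 59.2
```

Run:
```python
from flap import *
to(.4632,0.2633,.0675,85.6)
```

```text
t 16.35 pos [0.4655 0.2605 0.1389] rpy [-1.7993e+02  4.0000e-02  8.5350e+01] F [ 0.9 -0.5 -2. ] gap 0.147 q6 0.38
tool shift mm [ 2.7 -2.4 71.4] turn z -0.25
```

Request:
{"fn": "drive_tool", "kwargs": {"plan": [[0.0025,-0.0025,0.015,0,0,-0.25,-0.9],[0,0,0.025,0,0,0,-0.9],[0,0,0.02,0,0,0,-0.9],[0,0,0.011,0,0,0,-0.9],[0,0,0,0,0,0,-0.9],[0,0,0,0,0,0,-0.9],[0,0,0,0,0,0,-0.9],[0,0,0,0,0,0,-0.9]]}}

```text
t: 17.15
tcp_pos: [0.4639, 0.2647, 0.0693]
tool_rot: [0.733, 0.68, 0.001, 0.0]
force: [-0.2, -0.5, -2.2]
finger_gap: 0.155
gripper_force: 59.1
```

Run:
```python
from flap import *
to(.4632,0.2633,.0675,85.6)
d=snap('wrist'); pickle.dump(d,open('w6.pkl','wb')); cv2.imwrite('pics/w6.png',d['image'][:,:,::-1]); bore(d)
```

```text
t 17.15 pos [0.4639 0.2647 0.0693] rpy [ 1.7989e+02 -4.0000e-02  8.5710e+01] F [-0.2 -0.5 -2.2] gap 0.155 q6 0.38
tool shift mm [-1.5 -0.6  1.8] turn z 0.11
leaf n 2525 slopes mrad [5. 4.] z at tool axis 15.0 (expect leaf top)
 kn x [ 9.4 18.7 24.9] y [52.5 73.1] z top 8.2 n 1018
   circle y,z,r [64.6 17.9  9.2]
 kn x [-23.2 -15.5  -7.2] y [52.7 73.2] z top 8.2 n 754
   circle y,z,r [64.6 17.   8.4]
```

View pics/w6.png

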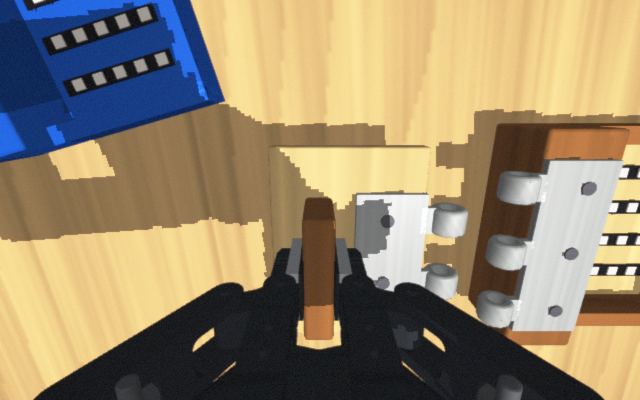

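The picture shows the flap's knuckles at (449,220) and (440,281), and the case's at (519,187), (506,252) and (494,308). I'll measure both in this one view.

```bash
cat >> flap.py <<'E'
def ks(d,boxes):
    P=flap(d); hsv=cv2.cvtColor(d['image'],cv2.COLOR_RGB2HSV); g=(hsv[:,:,1]<60)&(hsv[:,:,2]>70)
    res=[]
    for nm,(u0,v0,u1,v1) in boxes.items():
        k=np.zeros(g.shape,bool); k[v0:v1,u0:u1]=1
        q=P[g&k&(P[:,:,2]<30)&(P[:,:,2]>-10)]; zt=np.percentile(q[:,2],3)
        q=q[q[:,2]<zt+8]
        # radius-9 circle in (y,z)
        from scipy.optimize import least_squares
        f=least_squares(lambda p:np.hypot(q[:,1]-p[0],q[:,2]-p[1])-9,[np.median(q[:,1]),zt+9],loss='soft_l1')
        fit=np.hypot(q[:,1]-f.x[0],q[:,2]-f.x[1]); q=q[abs(fit-9)<1.5]
        f=least_squares(lambda p:np.hypot(q[:,1]-p[0],q[:,2]-p[1])-9,f.x)
        xr=np.percentile(q[:,0],[2,98]); print(nm,'x',np.round(xr,1),xr.mean().round(1),'bore y,z',np.round(f.x,1),'ztop',zt.round(1),len(q));
E
python3 - <<'E'
from flap import *
d=pickle.load(open('w6.pkl','rb'))
ks(d,dict(fa=(434,200,470,242),fb=(426,262,460,302),ca=(497,168,540,208),cb=(485,234,527,272),cc=(476,289,513,328)))
P=flap(d)
hsv=cv2.cvtColor(d['image'],cv2.COLOR_RGB2HSV);g=(hsv[:,:,1]<60)&(hsv[:,:,2]>70)
for n,(u0,v0,u1,v1) in dict(case=(540,165,625,330),flap=(355,193,430,300)).items():
    k=np.zeros(g.shape,bool); k[v0:v1,u0:u1]=1; L=P[g&k&(P[:,:,2]<25)&(P[:,:,2]>5)]
    c=np.linalg.lstsq(np.c_[L[:,:2],np.ones(len(L))],L[:,2],rcond=None)[0]; print(n,len(L),c, L.mean(0), cv2.minAreaRect(L[:,:2].astype(np.float32)))
E
```

```text
fa x [11.5 24.7] 18.1 bore y,z [66.3 17.7] ztop 8.0 845
fb x [-23.2 -11.2] -17.2 bore y,z [66.3 17.7] ztop 8.1 637
ca x [28.1 41.3] 34.7 bore y,z [100.9  19.4] ztop 9.8 959
cb x [-7.6  5.7] -1.0 bore y,z [100.9  19.4] ztop 9.8 851
cc x [-43.4 -30.3] -36.8 bore y,z [100.8  19.4] ztop 9.9 695
case 9579 [1.65771214e-03 4.82425453e-03 1.64611328e+01] [  7.28807248 132.16726587  17.11082283] ((-2.4763832092285156, 127.39099884033203), (97.60969543457031, 44.23857116699219), 0.2846919894218445)
flap 6235 [5.85498081e-03 3.76686016e-03 1.51265085e+01] [ 8.15527782 38.46719966 15.31915806] ((5.3057708740234375, 39.30510330200195), (41.09037399291992, 57.24421691894531), 83.20095825195312)
```

Request:
{"fn": "drive_tool", "kwargs": {"plan": [[-0.0015,0,0.0017,0,0,0,-0.9],[0,0.004,0,0,0,0,-0.9],[0,0.006,0,0,0,0,-0.9],[0,0.004,0,0,0,0,-0.9],[0,0,0,0,0,0,-0.9],[0,0,0,0,0,0,-0.9],[0,0,0,0,0,0,-0.9]]}}

```text
t: 17.9
tcp_pos: [0.4768, 0.2619, 0.0665]
tool_rot: [0.733, 0.68, -0.0, -0.0]
force: [-0.4, 0.1, -2.8]
finger_gap: 0.152
gripper_force: 59.1
```

Run:
```python
from flap import *
to(.4639+.0346,0.2647-.0041,.0676,85.6)
d=snap('wrist'); ks(d,dict(fa=(434,200,470,242),fb=(426,262,460,302),ca=(475,168,515,212),cb=(466,234,505,272),cc=(460,289,495,328)))
pickle.dump(d,open('w7.pkl','wb'))
```

```text
t 17.9 pos [0.4768 0.2619 0.0665] rpy [-1.7996e+02  1.0000e-02  8.5710e+01] F [-0.4  0.1 -2.8] gap 0.152 q6 0.37
tool shift mm [ 0.3 21.8 -1.1] turn z 0.11
fa x [11.6 24.7] 18.2 bore y,z [66.3 17.7] ztop 7.9 849
fb x [-23.5 -11.1] -17.3 bore y,z [66.3 17.8] ztop 8.0 641
ca x [30.1 43. ] 36.5 bore y,z [87.8 16.3] ztop 6.7 935
cb x [-5.8  7.4] 0.8 bore y,z [87.8 16.4] ztop 6.8 850
cc x [-39.5 -28.2] -33.9 bore y,z [87.9 16.5] ztop 7.1 488
```

Request:
{"fn": "drive_tool", "kwargs": {"plan": [[0,0.004,-0.0013,0,0,0,-0.9],[0,0.004,0,0,0,0,-0.9],[0,0.004,0,0,0,0,-0.9],[0,0.004,0,0,0,0,-0.9],[0,0.002,0,0,0,0,-0.9],[0,0,0,0,0,0,-0.9],[0,0,0,0,0,0,-0.9],[0,0,0,0,0,0,-0.9]]}}

```text
t: 18.75
tcp_pos: [0.4947, 0.2606, 0.0679]
tool_rot: [0.733, 0.68, -0.0, -0.0]
force: [-1.0, -0.1, -1.7]
finger_gap: 0.154
gripper_force: 59.1
```

Run:
```python
from flap import *
to(.4639+.0346,0.2647-.0041,.0676,85.6)
d=snap('wrist'); ks(d,dict(fa=(434,200,470,242),fb=(426,262,460,302),ca=(446,165,484,199),cb=(440,236,478,262),cc=(435,297,470,328)))
pickle.dump(d,open('w8.pkl','wb')); cv2.imwrite('pics/w8.png',cv2.resize(d['image'][130:350,240:640,::-1],None,fx=2,fy=2))
```

```text
t 18.75 pos [0.4947 0.2606 0.0679] rpy [-1.7997e+02  1.0000e-02  8.5720e+01] F [-1.  -0.1 -1.7] gap 0.154 q6 0.36
tool shift mm [0.3 3.8 0.2] turn z 0.12
fa x [10.9 30.2] 20.5 bore y,z [66.4 17.7] ztop 8.2 893
fb x [-28.3  -2.8] -15.5 bore y,z [66.5 17.8] ztop 8.0 769
ca x [31.  43.2] 37.1 bore y,z [70.2 17.6] ztop 8.0 907
cb x [-3.8 11.2] 3.7 bore y,z [70.5 17.6] ztop 8.1 641
cc x [-37.  -27.6] -32.3 bore y,z [74.4 20.9] ztop 8.8 136
```

View pics/w8.png

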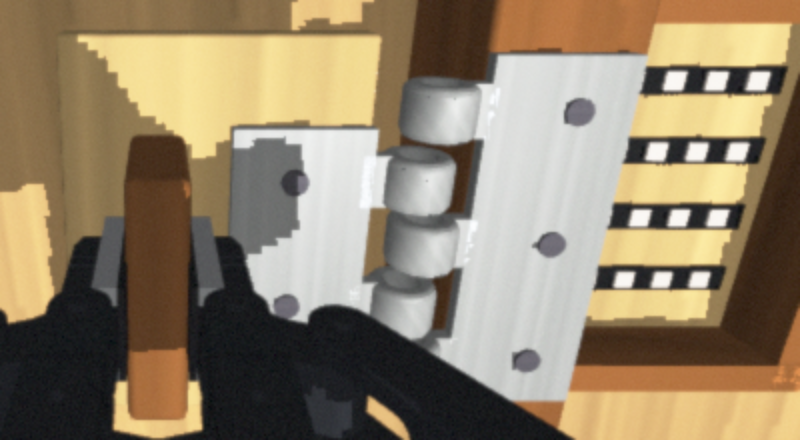

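The knuckles are interleaving, with the case's at (440,110) and (422,245) in the crop and the flap's at (420,182) and (404,305). About 3.8 mm remains.

Request:
{"fn": "drive_tool", "kwargs": {"plan": [[0,0.002,0,0,0,0,-0.9],[0,0.0018,0,0,0,0,-0.9],[0,0,0,0,0,0,-0.9],[0,0,0,0,0,0,-0.9],[0,0,0,0,0,0,-0.9],[0,0,0,0,0,0,-0.9],[0,0,0,0,0,0,-0.9],[0,0,0,0,0,0,-0.9]]}}

```text
t: 19.6
tcp_pos: [0.4988, 0.2604, 0.0679]
tool_rot: [0.733, 0.68, -0.0, -0.0]
force: [-0.5, 0.8, -2.2]
finger_gap: 0.152
gripper_force: 59.1
```

Run:
```python
from flap import *
to(.4639+.0346,0.2647-.0041,.0676,85.6)
d=snap('wrist'); P=flap(d); v=[(455,225),(442,282)]
ks(d,dict(fa=(436,206,464,234),fb=(428,266,456,296),ca=(440,165,478,196),cb=(434,240,468,262)))
t=snap('top');W=world(t); print('spool',rect(W,(W[:,:,2]>.048)&(W[:,:,2]<.065),(305,200,360,255)))
s=manip.sense(); print(s['qd'],s['gripper_force'])
```

```text
t 19.6 pos [0.4988 0.2604 0.0679] rpy [-180.      0.     85.72] F [-0.5  0.8 -2.2] gap 0.152 q6 0.36
tool shift mm [ 0.2 -0.3  0.3] turn z 0.12
fa x [13.4 24.6] 19.0 bore y,z [66.3 17.7] ztop 8.0 636
fb x [-22.1  -5. ] -13.5 bore y,z [66.2 17.8] ztop 8.0 592
ca x [32.6 43.1] 37.9 bore y,z [66.3 17.7] ztop 8.1 761
cb x [-3.3  7.4] 2.0 bore y,z [66.3 17.8] ztop 8.0 571
spool (array([463.8,   6.7]), array([52.7, 50.2]), 1.6, 52.2, 358)
[-4.19718689e-04  2.74758706e-04  1.72590936e-05  1.32057322e-03
  7.34624661e-04 -9.07869228e-04] 59.12403702735901
```

```bash
python3 -c "
from station import manip
print(manip.sign_off())"
```

```text
the job is handed in; nothing more can be done
None
```

The job is handed in at about 19.6 s: the spool stands released on the mat within about 1 mm of centre, and the flap is held level with its knuckle holes within about 1 mm of the case's hinge axis by the wrist camera; the sign-off returned no verdict.

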